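# Feed the lowest sample cassette to the analyser

### The arm

A 7-joint arm with a two-finger parallel gripper is mounted at the origin on the work surface. World frame = base frame: x ahead of the robot, y to its left, z up, the work surface at z = 0. Lengths are in mm, angles in rad, forces in N, time in s.
With the tool pointing down it reaches from about 425 to 825 mm from the base axis. Payload 3.6 kg.
Tool frame: the origin (TCP) lies at the very end of the fingers, on their centre line; the grasp point (between the pads) lies 19 mm behind it; z points along the fingers, y is the direction in which the jaws open and shut (so a half turn about z gives the same grasp; the last joint's range is limited). The gripper opens to 93 mm and grips with 3 to 60 N. Pads are 15 mm wide; open, the fingers measure 128 mm over their backs; the gripper's body (75 mm by 188 mm) begins 65 mm behind the grasp point.
Start: joints at [-1.222, 0.615, -0.013, 1.423, 0.008, 1.103, -0.04], TCP at [238.526, 604.622, 218.64] pointing down, gripper open.
Joint ranges: [-3.12, 3.12], [-0.3, 2.06], [-1.34, 1.32], [0.26, 2.42], [-1.36, 4.5], [0.01, 1.98], [-2.84, 2.84]. Speed limits (rad/s): [2.79, 2.79, 3.14, 3.14, 3.14, 3.14, 3.14].

### API

Orientations are given as [roll, pitch, yaw] about the fixed x, y, z axes, in that order (R = Rz(yaw) Ry(pitch) Rx(roll)).
In Python, from rig import r gives the robot as it stands.
- The arm moves only by the tool play_rows, never from a script. Its argument "plan" is a list that holds one entry, the list of rows, each a list of 6 numbers: the shift along the tool's x, y, z in m, then the turn, a rotation vector about the tool's x, y, z in degrees. A call has 1 to 8 rows; each row is the pose to reach, as a shift and turn from the pose commanded when the call began, along the tool's axes at that moment; what a row does not reach only later rows make up. A row lasts 1/10 s, in which the tool goes at most 50 mm and 8.59 degrees, less where a joint would pass 70% of its speed; a pose out of reach is approached as far as the arm can. A call with a gripper value outside its range is refused whole. "gripper" is the opening, from 0 (shut) to 1 (fully open), set as the call begins (left out, the last holds). The fingers move at their own pace and stop on an object; "squeeze" is the grip in N (left out, the last holds). Time passes only in rows, so rows that repeat a pose let the fingers close. It gives the time, the measured TCP pose, the force and the opening at its end, in the units of the state.
- r.read_state(): the state, without advancing time (a new reading comes with each control period).
- r.snapshot(name): name is "scene" or "top"; returns a dict with "image" (420x560x3 uint8, blue, green, red), "camera_matrix" (3x3 intrinsics, pixels), "R" (3x3) and "t" (3): a world point X has camera coordinates R X + t. Camera axes: x right, y down, z forward; pixel columns grow to the right and rows downward; lengths in mm; the calibration is good to about 2 mm. A picture is of the moment at which its call begins. There is no depth.
- r.job_done(): hands the job in, once; it reports no verdict.
The state is a dict: "t": time; "joint_positions": joint angles; "joint_vel": joint speeds; "tau": joint torques, N m; "tool_pos": TCP position; "orientation": TCP orientation; "force": force on the tool from outside, world axes, zero at the start; "torque": the same for the moment, N m; "gripper_width": finger opening in mm.
Only numpy, scipy, OpenCV 4.12 (cv2) and the standard library are available. Lean on these libraries where they do the work, as an engineer would, in place of code of your own. Each camera call takes 0.05 s, during which the arm holds its last target.

### The job

Slide the bottom sample cassette straight out of the gravity magazine onto the delivery rail by its protruding end, so that the others drop down one place and stay stacked inside. Then lay it flat, without letting it fall, on the analyser's loading carriage, right side up with its round window end towards the analyser, between the side guides and up to the end stop; once you have let go of it there, push the carriage fully home. Leave everything else on the desk where it is.

Things in the scene. Friction and masses are not known exactly. Their poses are not given: they have to be found in the camera images.
- magazine: Gravity magazine, fixed: open-topped aluminium and clear chute, 122 x 62 mm outside, 114 x 54 inside, top at 150 mm, with a column of four cassettes. Origin: on the desk under the chute's centre; x from front to back. The cassettes stand on a rail 36 mm wide (narrower than they are), top at 40 mm, that runs on out of the front as a delivery rail: x = -195 to 57. Base plate 110 mm wide, 8 mm thick.
- exit (a point): Middle of the magazine's exit slot, on the outer face of its front wall, 50 mm above the desk; axes as the magazine's. The front wall begins 16 mm above this point, so only the bottom cassette can leave, towards -x. Side guides for it begin 31 mm behind. A loading lip flares out overhead to 17 mm in front, 100 to 116 mm above this point: the tool must come in leaning back from the front.
- cassette0_center (a point): White plastic sealed sample cassette, 110 x 50 x 20 mm (x, y, z), 0.08 to 0.17 kg; the bottom one, on the rail. Its ribbed end (-x) starts 30 to 34 mm out past the front wall, to be gripped across y. The point is its centre, half-way up; x runs to the window end. Slid 82 mm along the rail it is clear of the magazine and rests whole on the delivery rail (100 mm is ample).
- cassette0_window (a point): The centre line under the round dark window of the bottom cassette, 30 mm from its centre towards its +x end, half-way up (10 mm below the window).
- cassette1_center (a point): White plastic sealed sample cassette, 110 x 50 x 20 mm (x, y, z), 0.08 to 0.17 kg; second from the bottom, entirely inside the magazine. The point is its centre; x along its length.
- cassette2_center (a point): White plastic sealed sample cassette, 110 x 50 x 20 mm (x, y, z), 0.08 to 0.17 kg; third from the bottom. The point is its centre.
- cassette3_center (a point): White plastic sealed sample cassette, 110 x 50 x 20 mm (x, y, z), 0.08 to 0.17 kg; the top one. The point is its centre.
- analyser: Grey bench analyser, 240 x 220 x 156 mm, fixed on the desk. Origin: on the desk, 40 mm in front of the middle of its front face; x points into the machine, y across, z up. In the front face (x = 40) is a mouth 110 mm wide, from the desk to 88 mm height, into which the loading carriage slides.
- carriage (a joint): Slide of the analyser's loading carriage: 0 = fully home in the machine, 0.15 = 150 mm out towards the front (the analyser's -x); starts nearly fully out. Stays where it is left; about 2 N to move at a slow speed.
- cradle (a point): A cassette's centre when it rests on the carriage's bed against the end stop (moves with the carriage; x into the analyser). Bed 36 mm wide, x = -45 to 55, top 10 mm below this point, 40 mm above the desk; in front of x = 20 beside it is free to 18 mm above the desk. End stop at x = 55, 12 mm above the bed. Side guides x = 20 to 50, 57 mm apart (3.5 mm clearance each side), 8 mm above the bed.
- push_plate (a point): Middle of the front face of the black push plate on the carriage's outer end, 70 mm wide, from 10 to 50 mm above the desk; the point is 30 mm above the desk and 120 mm in front of the cradle point. Push it towards the analyser's +x. At home it is 60 mm in front of the analyser's face.
- mouse: Black computer mouse, 105 x 58 x 32 mm, bystander between the magazine and the analyser. Origin: centre of its underside.
- jar: Sample jar, 48 mm diameter, 75 mm high, bystander. Origin: centre of its underside.
- beaker: Steel beaker, 90 mm diameter, 110 mm high, bystander. Origin: centre of its underside.
- mug: White mug, 80 mm diameter, 90 mm high, bystander. Origin: centre of its underside.
- bottle: White bottle, 64 mm diameter, 170 mm high, bystander. Origin: centre of its underside.
- wipes: Cardboard box, 120 x 200 x 80 mm, bystander. Origin: centre of its underside.
- spatula: Steel spatula with a wooden handle, about 280 mm long, lying on the desk along its x, bystander. Origin: its underside.
Mind the look-alikes: they are no part of the job. Leave any blue or yellow look-alike of the part that bears cassette0_center alone.

How it is judged (in metres and radians):
On the way, in this order (a step that is already met when the one before it is completed fails the run):
1. the bottom cassette is slid fully out of the magazine, level with the delivery rail, and the other three have dropped one place, still stacked inside (x of cassette0_center in the frame of magazine below -0.117 m and y of cassette0_center in the frame of magazine between -0.02 and 0.02 m and z of cassette0_center in the frame of magazine between 0.044 and 0.06 m and x of cassette1_center in the frame of magazine between -0.02 and 0.015 m and y of cassette1_center in the frame of magazine between -0.01 and 0.01 m and z of cassette1_center in the frame of magazine between 0.044 and 0.056 m and angle between each of cassette1_center, cassette2_center, cassette3_center's own z axis and vertical below 0.12 rad and x of cassette2_center in the frame of magazine between -0.02 and 0.015 m and y of cassette2_center in the frame of magazine between -0.01 and 0.01 m and z of cassette2_center in the frame of magazine between 0.064 and 0.076 m and x of cassette3_center in the frame of magazine between -0.02 and 0.015 m and y of cassette3_center in the frame of magazine between -0.01 and 0.01 m and z of cassette3_center in the frame of magazine between 0.084 and 0.096 m), for 0.2 s.
2. the cassette lies on the carriage between the guides, window end inward, up to the end stop, and is let go, with the carriage still out (x of cassette0_center in the frame of cradle between -0.013 and 0.004 m and y of cassette0_center in the frame of cradle between -0.006 and 0.006 m and z of cassette0_center in the frame of cradle between -0.004 and 0.004 m and angle between cassette0_center's own z axis and vertical below 0.08 rad and x of cassette0_window in the frame of cradle above 0.01 m and contact force between the fingers and cassette0 below 0.1 N and value of joint carriage above 0.05 m), for 0.2 s.
At the end, for the whole second after the job is handed in: Carriage home (5 mm). The cassette lies released on its bed, level (0.08 rad), right side up, window end inward, within 6 mm sideways, 4 mm in height and 13 mm of the end stop. The other three are at rest, stacked in the magazine one place lower (6 mm in height, -20 to 15 mm along it) (x of cassette0_center in the frame of cradle between -0.013 and 0.004 m and y of cassette0_center in the frame of cradle between -0.006 and 0.006 m and z of cassette0_center in the frame of cradle between -0.004 and 0.004 m and angle between cassette0_center's own z axis and vertical below 0.08 rad and x of cassette0_window in the frame of cradle above 0.01 m and contact force between the fingers and cassette0 below 0.1 N and x of cassette1_center in the frame of magazine between -0.02 and 0.015 m and y of cassette1_center in the frame of magazine between -0.01 and 0.01 m and z of cassette1_center in the frame of magazine between 0.044 and 0.056 m and angle between each of cassette1_center, cassette2_center, cassette3_center's own z axis and vertical below 0.12 rad and x of cassette2_center in the frame of magazine between -0.02 and 0.015 m and y of cassette2_center in the frame of magazine between -0.01 and 0.01 m and z of cassette2_center in the frame of magazine between 0.064 and 0.076 m and x of cassette3_center in the frame of magazine between -0.02 and 0.015 m and y of cassette3_center in the frame of magazine between -0.01 and 0.01 m and z of cassette3_center in the frame of magazine between 0.084 and 0.096 m and value of joint carriage below 0.005 m and linear speed of each of cassette0, cassette1, cassette2, cassette3 below 0.02 m/s); the robot touches nothing.
It fails at once if a bystander is moved more than 30 mm (distance of any of mouse, jar, beaker, mug, bottle, wipes, spatula from where it was at the start of the episode above 0.03 m).
It fails at once if the cassette is let fall (faster than 0.55 m/s with no finger on it) (contact force between the fingers and cassette0 below 0.05 N and linear speed of cassette0 above 0.55 m/s).
It fails at once if another cassette leaves the magazine (x of any of cassette1_center, cassette2_center, cassette3_center in the frame of magazine below -0.045 m or z of any of cassette1_center, cassette2_center, cassette3_center in the frame of magazine above 0.14 m).
It also fails if it takes over 72 s, if anything falls off the work surface, if the arm or the gripper's body presses on something with over 40 N, if the wrist force passes 120 N, or if a joint passes its speed limit or range.

## Working session

There is one attempt and no reset: what is moved stays moved. The work goes in short steps, Python scripts to look and compute and a tool call to move; the robot and the scene stay as the last step left them, time stands still between calls to the robot, and variables do not carry over. Pictures are saved under pics/ and viewed, and the job is handed in when it is done.

Besides the shell and the picture viewer there is one more tool, called after "Call:" by a JSON object that holds its "name" and its "arguments". play_rows: Moves the arm, as the interface text tells. Its arguments: {"type":"object","properties":{"plan":{"type":"array"},"gripper":{"type":"number"},"squeeze":{"type":"number"}},"required":["plan"]}

```bash
ls; mkdir -p pics; python3 - <<'E'
from rig import r
import cv2,numpy as np
for n in("scene","top"):
    s=r.snapshot(n); cv2.imwrite(f"pics/{n}0.png",s["image"]); np.savez(f"{n}0.npz",**s)
    print(n,s["camera_matrix"].round(1).tolist(),s["R"].round(3).tolist(),s["t"].round(1).tolist())
print(r.read_state())
E
```

```text
pics
scene [[536.0, 0.0, 275.7], [0.0, 536.0, 214.4], [0.0, 0.0, 1.0]] [[-0.719, 0.695, -0.016], [0.574, 0.581, -0.577], [-0.392, -0.423, -0.817]] [383.7, -235.9, 2113.2]
top [[424.3, 0.0, 276.5], [0.0, 424.3, 206.1], [0.0, 0.0, 1.0]] [[-0.023, -1.0, -0.012], [-0.987, 0.025, -0.159], [0.159, 0.008, -0.987]] [6.6, 505.7, 1234.3]
{'t': 0.1, 'joint_positions': array([-1.22151369,  0.61580537, -0.01262809,  1.42470635,  0.00810121,
        1.10341721, -0.04039474]), 'joint_vel': array([ 5.82334169e-05, -3.39407708e-03, -6.63937940e-05, -1.88170976e-03,
        9.62601339e-04, -1.03198705e-03,  1.35694966e-03]), 'tau': array([ 1.41663844e-03, -4.60042405e+01,  2.10280675e-01, -1.66244781e+01,
       -6.10765046e-02,  1.68903120e-02,  1.05742033e-04]), 'tool_pos': array([238.27538844, 603.99461333, 217.6188176 ]), 'orientation': array([-3.13930651e+00,  2.22810116e-05,  2.76589056e+00]), 'force': array([0.19569338, 0.54757959, 0.61138584]), 'torque': array([-0.03621719,  0.01761454,  0.01565053]), 'gripper_width': 93.35815935645105}
```

View pics/scene0.png

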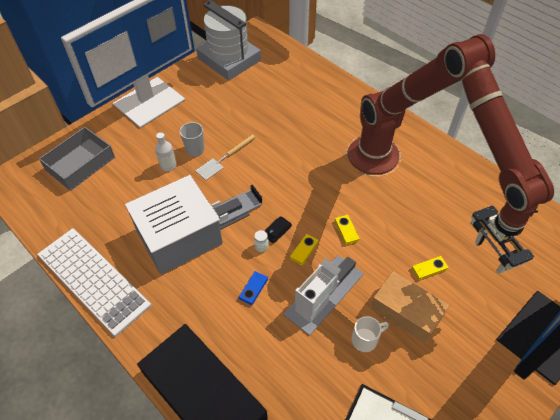

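View pics/top0.png

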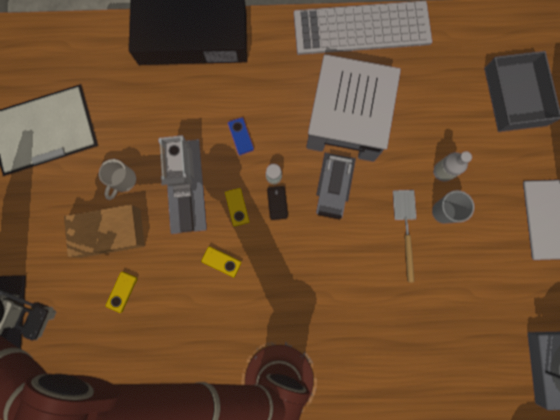

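```bash
python3 - <<'E'
import cv2,numpy as np
t=cv2.imread("pics/top0.png"); s=cv2.imread("pics/scene0.png")
c=t[125:245,150:220]; cv2.imwrite("pics/c1.png",cv2.resize(c,None,fx=5,fy=5,interpolation=cv2.INTER_CUBIC))
c=t[145:225,300:400]; cv2.imwrite("pics/c2.png",cv2.resize(c,None,fx=7,fy=7,interpolation=cv2.INTER_CUBIC))
c=s[245:335,280:370]; cv2.imwrite("pics/c3.png",cv2.resize(c,None,fx=6,fy=6,interpolation=cv2.INTER_CUBIC))
c=s[170:270,190:300]; cv2.imwrite("pics/c4.png",cv2.resize(c,None,fx=6,fy=6,interpolation=cv2.INTER_CUBIC))
E
```

```text
(no output)
```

View pics/c1.png

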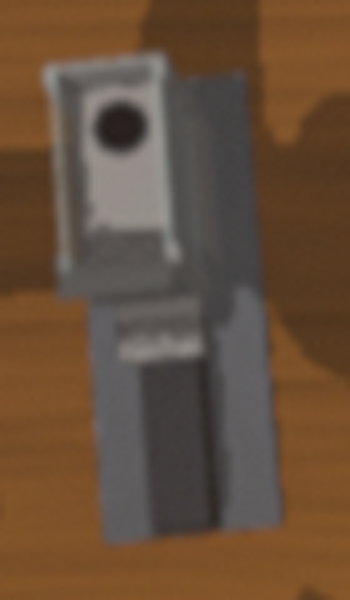

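View pics/c2.png

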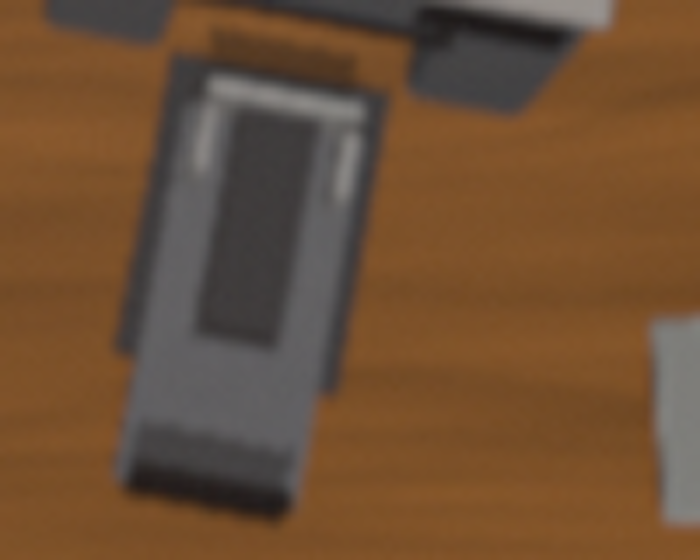

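View pics/c3.png

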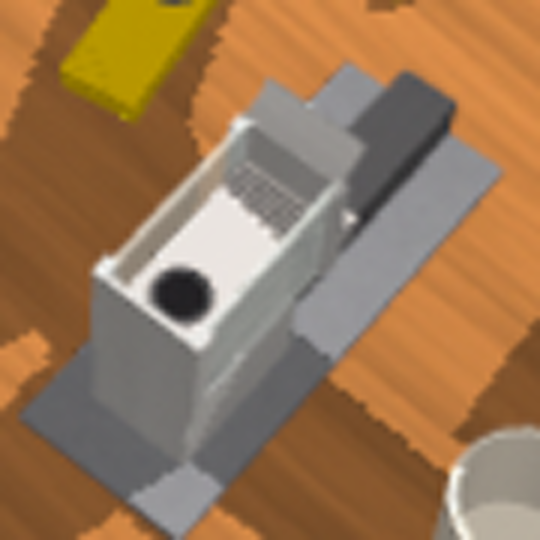

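View pics/c4.png

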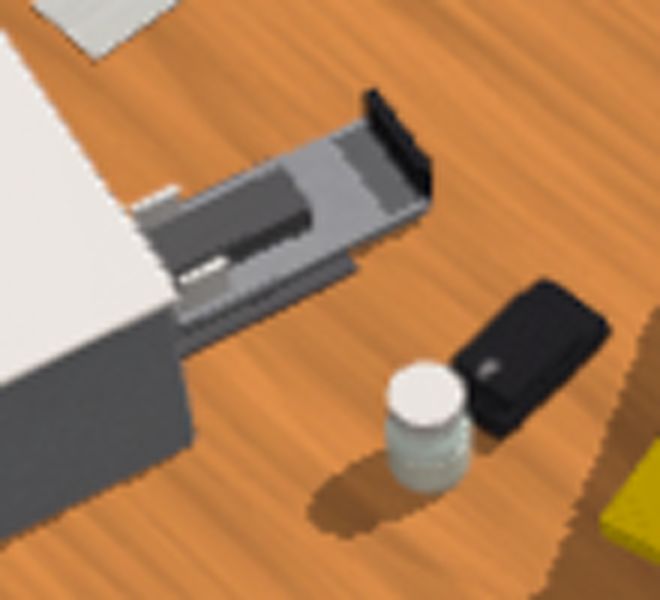

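```bash
cat > h.py <<'E'
import numpy as np
def cam(n,i=0):
    s=np.load(f"{n}{i}.npz"); return s["camera_matrix"],s["R"],s["t"]
def ray(n,px,z):
    K,R,t=cam(n); px=np.atleast_2d(np.array(px,float)); d=np.c_[px,np.ones(len(px))]@np.linalg.inv(K).T@R
    c=-R.T@t; return c+d*((z-c[2])/d[:,2])[:,None]
def proj(n,X):
    K,R,t=cam(n); q=(np.atleast_2d(X)@R.T+t)@K.T; return q[:,:2]/q[:,2:]
E
python3 - <<'E'
from h import *
np.set_printoptions(suppress=True,precision=1)
T=lambda p,o,f:(np.array(p,float)+.5)/f+np.array(o)-.5
def show(l,a,b): print(l); print(a); print(b); d=b-a; print([ (np.linalg.norm(d[i]-d[j])) for i,j in()])
c1=lambda p,z:ray("top",T(p,(150,125),5),z); c2=lambda p,z:ray("top",T(p,(300,145),7),z)
c3=lambda p,z:ray("scene",T(p,(280,245),6),z); c4=lambda p,z:ray("scene",T(p,(190,170),6),z)
print("base top",c1([(103,543),(283,527),(242,72)],8)); print("base scene",c3([(350,62),(502,170),(20,415),(178,538)],8))
print("rail end top",c1([(150,533),(215,530)],40)); print("rail end scene",c3([(408,70),(457,105)],40))
print("chute top",c1([(48,70),(165,57),(65,265),(178,255)],150)); print("scene",c3([(240,122),(350,185),(103,265),(205,350)],150))
print("cass front",c1([(118,348),(205,345)],60))
print("window top",c1([(121,127)],120),c3([(181,295)],120))
print("stop",c2([(208,75),(368,105)],52)); print("bed",c2([(237,105),(318,118),(195,333),(275,348)],40)); print("bed sc",c4([(308,212)],40))
print("guides",c2([(203,100),(193,170),(352,125),(343,200)],48)); print("gsc",c4([(133,208),(178,187),(180,282),(226,260)],48))
print("plate",c2([(140,455),(295,470)],50),c4([(372,92),(430,165)],50))
E
```

```text
base top [[435.  321.8   8. ]
 [442.2 211.4   8. ]
 [732.4 238.4   8. ]]
base scene [[444.3 214.7   8. ]
 [436.  321.5   8. ]
 [732.5 238.4   8. ]
 [722.3 345.6   8. ]]
rail end top [[437.1 285.3  40. ]
 [437.9 246.5  40. ]]
rail end scene [[441.1 252.   40. ]
 [438.7 286.1  40. ]]
chute top [[689.4 320.2 150. ]
 [695.2 254.1 150. ]
 [576.2 308.4 150. ]
 [580.3 245.4 150. ]]
scene [[582.4 248.3 150. ]
 [569.4 312.7 150. ]
 [691.2 256.6 150. ]
 [688.6 324.6 150. ]]
cass front [[546.1 301.1  60. ]
 [546.6 249.2  60. ]]
window top [[664.1 286.1 120. ]] [[663.6 285.8 120. ]]
stop [[ 655.7 -169.3   52. ]
 [ 640.5 -237.7   52. ]]
bed [[ 645.2 -182.8   40. ]
 [ 638.5 -217.8   40. ]
 [ 544.5 -160.2   40. ]
 [ 537.  -194.3   40. ]]
bed sc [[ 553.2 -159.8   40. ]]
guides [[ 645.7 -167.1   48. ]
 [ 614.6 -161.5   48. ]
 [ 632.8 -231.    48. ]
 [ 599.7 -225.5   48. ]]
gsc [[ 629.3 -231.    48. ]
 [ 599.9 -224.    48. ]
 [ 644.5 -170.1   48. ]
 [ 614.7 -163.    48. ]]
plate [[ 490.4 -133.5   50. ]
 [ 482.3 -198.9   50. ]] [[ 468.7 -194.1   50. ]
 [ 481.8 -128.2   50. ]]
```

```bash
python3 - <<'E'
from h import *
import cv2
np.set_printoptions(suppress=True,precision=2)
# analyser roof, both views
for n,(x0,y0,x1,y1) in (("top",(290,40,420,165)),("scene",(110,165,235,285))):
    im=cv2.imread(f"pics/{n}0.png"); hsv=cv2.cvtColor(im,cv2.COLOR_BGR2HSV)
    m=((hsv[...,1]<40)&(hsv[...,2]>140)).astype(np.uint8)*255
    mm=np.zeros_like(m); mm[y0:y1,x0:x1]=m[y0:y1,x0:x1]
    c=max(cv2.findContours(mm,cv2.RETR_EXTERNAL,cv2.CHAIN_APPROX_NONE)[0],key=cv2.contourArea)
    W=ray(n,cv2.convexHull(c).reshape(-1,2),156)[:,:2].astype(np.float32)
    print(n,cv2.contourArea(c),cv2.minAreaRect(W),cv2.boxPoints(cv2.minAreaRect(W)).tolist())
# dark bed / rail in top: threshold
im=cv2.imread("pics/top0.png"); g=cv2.cvtColor(im,cv2.COLOR_BGR2GRAY); hsv=cv2.cvtColor(im,cv2.COLOR_BGR2HSV)
print(g[200,325:345],hsv[200,325:345,1]); print(g[190,320:350])
for y in (170,180,190,200,208): print(y,g[y,315:355])
E
```

```text
top 6025.0 ((783.9763793945312, -234.9786376953125), (219.33091735839844, 239.7570037841797), 76.95121002197266) [[642.4330444335938, -314.74609375], [875.9990844726562, -368.87860107421875], [925.5197143554688, -155.211181640625], [691.9536743164062, -101.07867431640625]]
scene 3912.0 ((784.9471435546875, -232.46376037597656), (223.83021545410156, 247.06422424316406), 77.01322174072266) [[639.4244384765625, -313.7554016113281], [880.1693115234375, -369.2772216796875], [930.4698486328125, -151.172119140625], [689.7249755859375, -95.65029907226562]]
[96 95 95 95 95 94 96 94 95 95 96 97 96 95 95 97 95 96 95 93] [3 3 5 3 5 8 5 8 5 5 8 5 5 3 5 0 3 5 5 5]
[76 92 98 98 98 99 98 88 67 57 59 60 60 61 62 60 62 60 62 64 78 93 98 98
 97 98 92 76 63 68]
170 [ 90  89  89  89  89  83  69  61  63  76  89  93  98 102 101  96  84  67
  61  60  61  61  60  61  62  61  60  61  68  83  93  92  99 124 130 106
  73  61  73  87]
180 [89 89 89 82 70 61 64 77 93 97 97 98 98 95 85 67 60 61 62 61 60 61 61 61
 62 60 66 80 93 98 98 97 97 90 74 62 70 84 90 89]
190 [87 80 68 61 64 76 92 98 98 98 99 98 88 67 57 59 60 60 61 62 60 62 60 62
 64 78 93 98 98 97 98 92 76 63 68 83 89 90 89 90]
200 [88 86 84 84 93 97 96 97 96 95 96 95 95 95 95 94 96 94 95 95 96 97 96 95
 95 97 95 96 95 93 82 69 66 76 84 85 85 85 84 85]
208 [91 90 90 87 75 69 69 68 68 68 68 67 68 68 67 69 72 73 73 77 83 85 84 87
 92 92 90 94 96 93 89 89 89 89 89 88 87 88 88 88]
```

```bash
cat >> h.py <<'E'
from scipy.spatial.transform import Rotation as Rot
MAG=(np.array([633.5,284.,0]),np.radians(4.9)); CR=(np.array([588.,-188.3,0]),np.radians(-13.0))
def target(frame,gp,lean,back=0):
    "TCP pose for grasp point gp (frame coords, mm), lean deg"
    o,a=frame; th=np.radians(lean)
    L=np.array([[-np.cos(th),0,np.sin(th)],[0,1,0],[-np.sin(th),0,-np.cos(th)]])
    Rw=Rot.from_euler('z',a).as_matrix()
    M=Rw@L; p=o+Rw@np.array(gp,float)+M[:,2]*(19-back); return p,M
def state():
    from rig import r
    s=r.read_state(); return s,np.array(s["tool_pos"]),Rot.from_euler('xyz',s["orientation"]).as_matrix()
def goto(frame,gp,lean,back=0):
    s,p,M=state(); q,N=target(frame,gp,lean,back)
    sh=M.T@(q-p)/1000; rv=Rot.from_matrix(M.T@N).as_rotvec(degrees=True)
    print("shift",np.round(sh,4).tolist(),"turn",np.round(rv,2).tolist(),"target",q.round(1),"t",round(s["t"],2),"F",s["force"].round(1),"w",round(s["gripper_width"],1))
E
python3 -c "
from h import *
goto(MAG,(-150,0,190),30)
goto(MAG,(-80,0,50),30,80)"
```

```text
shift [-0.3593, -0.2151, 0.0446] turn [-7.04, -29.49, -25.78] target [493.5 272.  173.5] t 0.1 F [0.2 0.5 0.6] w 93.4
shift [-0.3861, -0.2016, 0.1153] turn [-7.04, -29.49, -25.78] target [523.4 274.6 102.8] t 0.1 F [0.2 0.5 0.6] w 93.4
```

Call:
{"name": "play_rows", "arguments": {"plan": [[[-0.045,-0.027,0.0,-0.9,-3.7,-3.2],[-0.09,-0.054,0.0,-1.8,-7.4,-6.4],[-0.135,-0.08,0.0,-2.6,-11,-9.7],[-0.18,-0.108,0.0,-3.5,-14.7,-12.9],[-0.225,-0.135,0.01,-4.4,-18.4,-16.1],[-0.27,-0.16,0.02,-5.3,-22,-19.3],[-0.315,-0.19,0.03,-6.2,-25.8,-22.6],[-0.359,-0.215,0.045,-7.0,-29.5,-25.8]]], "gripper": 1.0, "squeeze": 40}}

```text
t: 0.9
tool_pos: [480.4, 289.0, 180.0]
orientation: [3.138, 0.527, -3.055]
force: [1.8, -0.4, -0.1]
gripper_width: 92.8
```

```bash
python3 -c "
from h import *
goto(MAG,(-150,0,190),30)
goto(MAG,(-80,0,50),30,80)"
```

```text
shift [-0.0067, -0.0181, 0.0114] turn [0.2, 0.17, 0.03] target [493.5 272.  173.5] t 0.9 F [ 1.8 -0.4 -0.1] w 92.8
shift [0.0029, -0.0184, 0.0876] turn [0.2, 0.17, 0.03] target [523.4 274.6 102.8] t 0.9 F [ 1.8 -0.4 -0.1] w 92.8
```

Call:
{"name": "play_rows", "arguments": {"plan": [[[0,0,0,0,0,0],[0,0,0,0,0,0],[0,0,0,0,0,0]]]}}

```text
t: 1.2
tool_pos: [479.4, 292.9, 179.8]
orientation: [3.138, 0.525, -3.055]
force: [-0.1, 0.6, 0.0]
gripper_width: 93.4
```

```bash
python3 -c "
from h import *
goto(MAG,(-80,0,50),30,80)"
```

```text
shift [0.002, -0.0224, 0.0877] turn [0.23, 0.07, 0.04] target [523.4 274.6 102.8] t 1.2 F [-0.1  0.6  0. ] w 93.4
```

Call:
{"name": "play_rows", "arguments": {"plan": [[[0.001,-0.011,0.03,0.2,0.1,0],[0.002,-0.022,0.06,0.2,0.1,0],[0.002,-0.0224,0.0877,0.2,0.1,0],[0.002,-0.0224,0.0877,0.2,0.1,0],[0.002,-0.0224,0.0877,0.2,0.1,0]]]}}

```text
t: 1.7
tool_pos: [524.1, 276.7, 106.8]
orientation: [-3.133, 0.512, -3.053]
force: [-0.6, -0.7, 0.1]
gripper_width: 92.7
```

```bash
python3 - <<'E'
from h import *
from rig import r
import cv2
for n,(x0,y0,x1,y1) in (("top",(130,120,240,260)),("scene",(270,210,390,330))):
    s=r.snapshot(n); cv2.imwrite(f"pics/{n}1.png",cv2.resize(s["image"][y0:y1,x0:x1],None,fx=4,fy=4,interpolation=cv2.INTER_CUBIC))
goto(MAG,(-80,0,50),30,80)
goto(MAG,(-80,0,50),30,0)
E
```

```text
shift [0.0028, -0.0012, 0.0037] turn [-0.35, -0.66, 0.15] target [523.4 274.6 102.8] t 1.8 F [-0.5  0.7 -0.9] w 93.1
shift [0.0019, -0.0007, 0.0837] turn [-0.35, -0.66, 0.15] target [563.3 278.   33.5] t 1.8 F [-0.5  0.7 -0.9] w 93.1
```

View pics/top1.png

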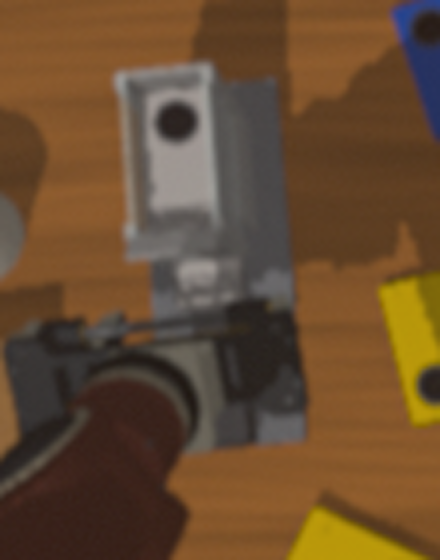

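View pics/scene1.png

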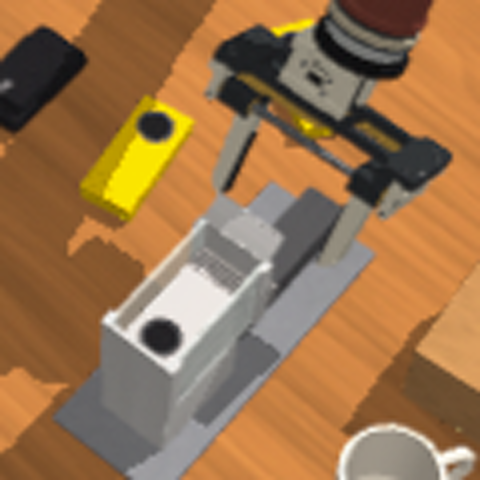

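The candidates in the top view are the white ribbed end below the magazine's front wall (182,192), the yellow look-alikes (236,207), (221,262) and (121,292), the blue one (241,135), and the top cassette with its window at (174,150). I choose the white protruding end at (182,192). The close crop shows it at crop (210,280), between the open fingers, with the lip clear of the gripper.

Call:
{"name": "play_rows", "arguments": {"plan": [[[0.001,-0.001,0.02,-0.3,-0.4,0.1],[0.002,-0.001,0.04,-0.3,-0.6,0.1],[0.002,-0.001,0.06,-0.3,-0.6,0.1],[0.002,-0.001,0.075,-0.3,-0.6,0.1],[0.002,-0.001,0.083,-0.3,-0.6,0.1],[0.002,-0.001,0.083,-0.3,-0.6,0.1],[0.002,-0.001,0.083,-0.3,-0.6,0.1]]]}}

```text
t: 2.5
tool_pos: [562.5, 275.6, 34.6]
orientation: [-3.139, 0.522, -3.058]
force: [-0.4, 0.2, -0.4]
gripper_width: 93.2
```

```bash
python3 - <<'E'
from h import *
from rig import r
import cv2
for n,(x0,y0,x1,y1) in (("top",(130,120,240,260)),("scene",(270,210,390,330))):
    s=r.snapshot(n); cv2.imwrite(f"pics/{n}2.png",cv2.resize(s["image"][y0:y1,x0:x1],None,fx=4,fy=4,interpolation=cv2.INTER_CUBIC))
goto(MAG,(-80,0,50),30,0)
E
```

```text
shift [-0.0001, 0.0022, 0.0018] turn [-0.2, -0.02, -0.07] target [563.3 278.   33.5] t 2.6 F [-0.1  0.5  0.7] w 93.1
```

View pics/top2.png

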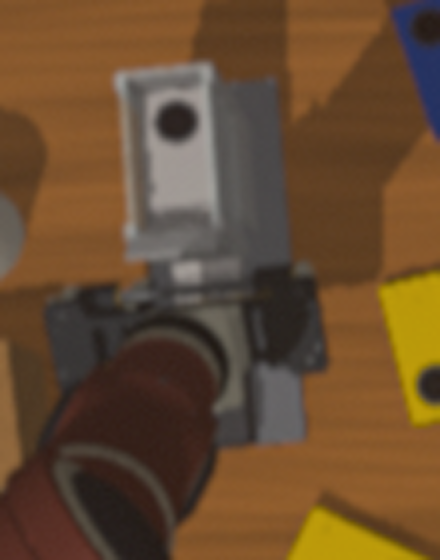

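View pics/scene2.png

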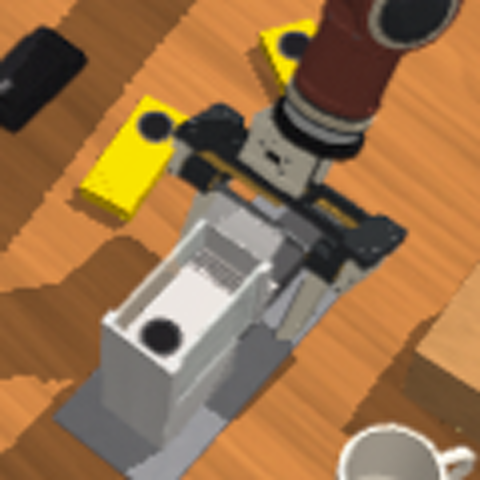

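The fingers stand either side of the protruding end, at top crop (130,300) and (270,290), with the lip clear. I'll centre the tool by 2 mm and close.

Call:
{"name": "play_rows", "arguments": {"plan": [[[0,0.002,0.002,-0.2,0,0],[0,0.002,0.002,-0.2,0,0],[0,0.002,0.002,-0.2,0,0],[0,0.002,0.002,-0.2,0,0],[0,0.002,0.002,-0.2,0,0],[0,0.002,0.002,-0.2,0,0]]], "gripper": 0.0, "squeeze": 15}}

```text
t: 3.2
tool_pos: [563.6, 277.2, 32.5]
orientation: [3.141, 0.522, -3.058]
force: [0.5, 0.3, 1.1]
gripper_width: 50.0
```

Call:
{"name": "play_rows", "arguments": {"plan": [[[0,0,0,0,0,0],[0,0,0,0,0,0],[0.0087,0,-0.005,0,0,0],[0.0173,0,-0.01,0,0,0],[0.026,0,-0.015,0,0,0],[0.0347,0,-0.02,0,0,0],[0.0433,0,-0.025,0,0,0]]], "gripper": 0.0, "squeeze": 40}}

```text
t: 3.9
tool_pos: [514.9, 272.3, 33.2]
orientation: [3.142, 0.526, -3.06]
force: [4.4, 0.1, -3.7]
gripper_width: 49.6
```

```bash
python3 - <<'E'
from h import *
goto(MAG,(-130,0,50),30,0)
E
```

```text
shift [0.0009, 0.0015, -0.001] turn [-0.11, 0.13, -0.2] target [513.4 273.7  33.5] t 3.9 F [ 4.4  0.1 -3.7] w 49.6
```

Call:
{"name": "play_rows", "arguments": {"plan": [[[0.0087,0,-0.005,0,0,0],[0.0173,0,-0.01,0,0,0],[0.026,0.0005,-0.015,0,0,0],[0.0347,0.0005,-0.02,0,0,0],[0.042,0.0005,-0.0243,0,0,0],[0.042,0.0005,-0.0243,0,0,0],[0.042,0.0005,-0.0243,0,0,0],[0.042,0.0005,-0.0243,0,0,0]]]}}

```text
t: 4.7
tool_pos: [465.5, 269.4, 32.6]
orientation: [3.141, 0.522, -3.058]
force: [0.8, 1.0, -1.2]
gripper_width: 49.8
```

```bash
python3 - <<'E'
from h import *
from rig import r
import cv2
for n,(x0,y0,x1,y1) in (("top",(130,120,240,260)),("scene",(270,210,390,330))):
    s=r.snapshot(n); cv2.imwrite(f"pics/{n}3.png",cv2.resize(s["image"][y0:y1,x0:x1],None,fx=4,fy=4,interpolation=cv2.INTER_CUBIC))
goto(MAG,(-178,0,50),30,0)
E
```

```text
shift [-0.0004, 0.0003, -0.0009] turn [-0.05, -0.06, -0.14] target [465.6 269.6  33.5] t 4.8 F [-0.2  0.2 -0.4] w 49.8
```

View pics/top3.png

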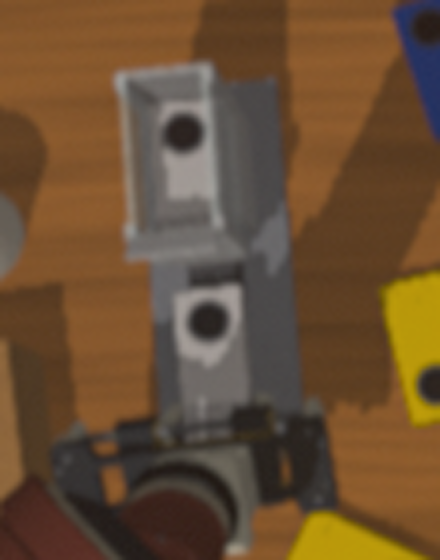

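View pics/scene3.png

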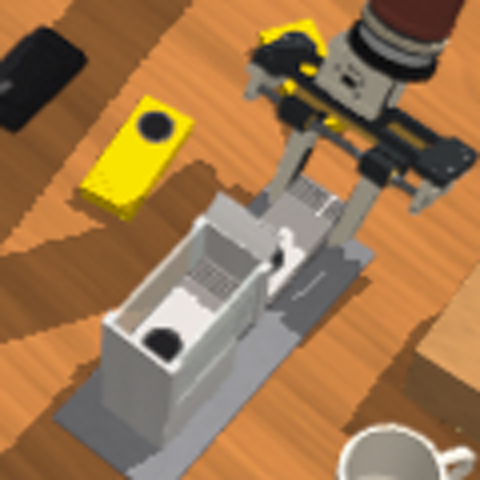

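```bash
python3 - <<'E'
from h import *
np.set_printoptions(suppress=True,precision=1)
o,a=MAG; R=Rot.from_euler('z',a).as_matrix()
for n,p,z,of in(("top",(208,320),60,(130,120)),("top",(183,132),100,(130,120)),("scene",(163,342),100,(270,210))):
    w=ray(n,(np.array(p)+.5)/4+np.array(of)-.5,z); print(n,w,(w-o)@R)
E
```

```text
top [[529.  275.8  60. ]] [[-104.8    0.7   60. ]]
top [[662.1 286.4 100. ]] [[ 28.7  -0.  100. ]]
scene [[657.8 283.9 100. ]] [[ 24.2  -2.2 100. ]]
```

The picture shows the cassette whole on the delivery rail, with its window at top crop (208,320). The stack is one place lower, with its window at (183,132) in the top crop. I'll regrip nearer the middle for carrying.

Call:
{"name": "play_rows", "arguments": {"plan": [[[0,0,0,0,0,0],[0,0,0,0,0,0],[0,0,0,0,0,0],[-0.008,0,0.0045,0,0,0],[-0.016,0,0.009,0,0,0],[-0.0243,0,0.0135,0,0,0],[-0.0243,0,0.0135,0,0,0],[-0.0243,0,0.0135,0,0,0]]], "gripper": 0.75}}

```text
t: 5.6
tool_pos: [493.3, 271.5, 33.1]
orientation: [3.141, 0.523, -3.059]
force: [0.4, -0.0, 0.5]
gripper_width: 69.8
```

Call:
{"name": "play_rows", "arguments": {"plan": [[[0,0,0,0,0,0],[0,0,0,0,0,0],[0,0,0,0,0,0],[0,0,0,0,0,0],[0,0,0,0,0,0]]], "gripper": 0.0, "squeeze": 15}}

```text
t: 6.1
tool_pos: [492.7, 271.7, 33.0]
orientation: [3.141, 0.522, -3.058]
force: [-1.9, -0.4, -0.3]
gripper_width: 49.8
```

```bash
python3 - <<'E'
from h import *
from rig import r
import cv2
for n,(x0,y0,x1,y1) in (("top",(130,120,240,260)),):
    s=r.snapshot(n); cv2.imwrite(f"pics/{n}4.png",cv2.resize(s["image"][y0:y1,x0:x1],None,fx=4,fy=4,interpolation=cv2.INTER_CUBIC))
goto(MAG,(-150,0,50),30,0)
goto(MAG,(-150,0,170),30,0)
goto(CR,(-25,0,170),30,0)
E
```

```text
shift [-0.001, 0.0002, -0.0001] turn [-0.03, -0.1, -0.09] target [493.5 272.   33.5] t 6.15 F [-1.7  0.2  1.3] w 49.7
shift [-0.0608, 0.0003, -0.1041] turn [-0.03, -0.1, -0.09] target [493.5 272.  153.5] t 6.15 F [-1.7  0.2  1.3] w 49.7
shift [-0.0963, -0.4616, -0.0839] turn [8.91, -0.1, 15.42] target [ 572.9 -184.8  153.5] t 6.15 F [-1.7  0.2  1.3] w 49.7
```

View pics/top4.png

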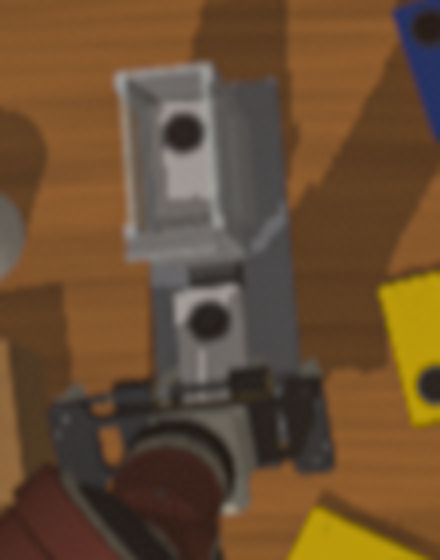

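Call:
{"name": "play_rows", "arguments": {"plan": [[[0,0,0,0,0,0],[0,0,0,0,0,0],[-0.0025,0,-0.0043,0,0,0],[-0.0075,0,-0.013,0,0,0],[-0.01,0,-0.03,0,0,0],[-0.007,0,-0.05,0,0,0],[-0.004,0,-0.067,0,0,0],[-0.005,0,-0.09,0,0,0]]], "gripper": 0.0, "squeeze": 40}}

```text
t: 6.95
tool_pos: [451.7, 267.7, 113.6]
orientation: [-3.142, 0.521, -3.058]
force: [0.2, -0.6, -1.2]
gripper_width: 49.9
```

```bash
python3 - <<'E'
from h import *
goto(MAG,(-210,0,170),30,0)
goto(CR,(-60,0,170),30,0)
E
```

```text
shift [-0.0042, 0.0007, -0.0436] turn [-0.07, -0.17, -0.11] target [433.7 266.9 153.5] t 6.95 F [ 0.2 -0.6 -1.2] w 49.9
shift [-0.0631, -0.4503, -0.0099] turn [8.86, -0.17, 15.4] target [ 538.8 -176.9  153.5] t 6.95 F [ 0.2 -0.6 -1.2] w 49.9
```

Call:
{"name": "play_rows", "arguments": {"plan": [[[-0.003,-0.015,-0.008,0.3,0,0.5],[-0.008,-0.04,-0.02,0.8,0,1.4],[-0.014,-0.078,-0.03,1.6,0,2.7],[-0.02,-0.118,-0.03,2.4,0,4.0],[-0.026,-0.158,-0.03,3.2,0,5.4],[-0.031,-0.198,-0.028,4.0,0,6.8],[-0.035,-0.238,-0.025,4.8,0,8.1],[-0.039,-0.278,-0.022,5.6,-0.1,9.5]]]}}

```text
t: 7.75
tool_pos: [498.4, -10.2, 152.0]
orientation: [-3.139, 0.524, 3.031]
force: [1.9, 0.3, -2.0]
gripper_width: 49.6
```

```bash
python3 - <<'E'
from h import *
goto(CR,(-60,0,150),30,0)
E
```

```text
shift [-0.0415, -0.1611, 0.0458] turn [3.16, 0.06, 5.75] target [ 538.8 -176.9  133.5] t 7.75 F [ 1.9  0.3 -2. ] w 49.6
```

Call:
{"name": "play_rows", "arguments": {"plan": [[[-0.008,-0.035,0.007,0.6,0,1.2],[-0.017,-0.07,0.016,1.3,0,2.5],[-0.026,-0.105,0.027,2.0,0,3.8],[-0.034,-0.135,0.038,2.7,0,4.9],[-0.0415,-0.155,0.0458,3.2,0,5.7],[-0.0415,-0.155,0.0458,3.2,0,5.7],[-0.0415,-0.155,0.0458,3.2,0,5.7],[-0.0415,-0.155,0.0458,3.2,0,5.7]]]}}

```text
t: 8.55
tool_pos: [539.3, -166.2, 133.1]
orientation: [3.141, 0.523, 2.92]
force: [0.8, 0.1, -2.3]
gripper_width: 49.7
```

```bash
python3 - <<'E'
from h import *
from rig import r
import cv2
for n,(x0,y0,x1,y1) in (("top",(290,110,390,235)),("scene",(180,140,300,260))):
    s=r.snapshot(n); cv2.imwrite(f"pics/{n}5.png",cv2.resize(s["image"][y0:y1,x0:x1],None,fx=4.5,fy=4.5,interpolation=cv2.INTER_CUBIC))
goto(CR,(-60,0,150),30,0)
E
```

```text
shift [-0.0014, -0.0109, 0.0006] turn [0.19, 0.01, 0.29] target [ 538.8 -176.9  133.5] t 8.65 F [ 0.2  0.6 -1.5] w 49.9
```

View pics/top5.png

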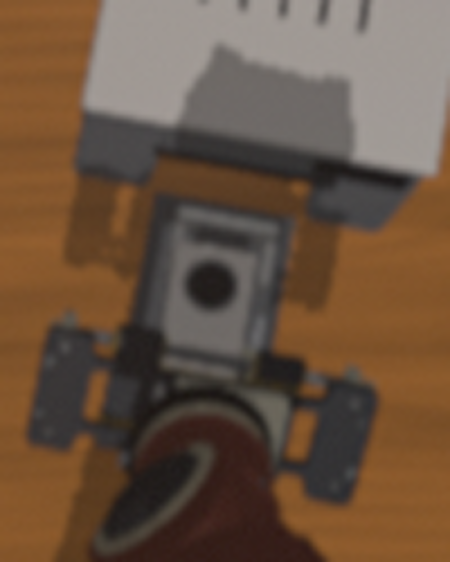

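View pics/scene5.png

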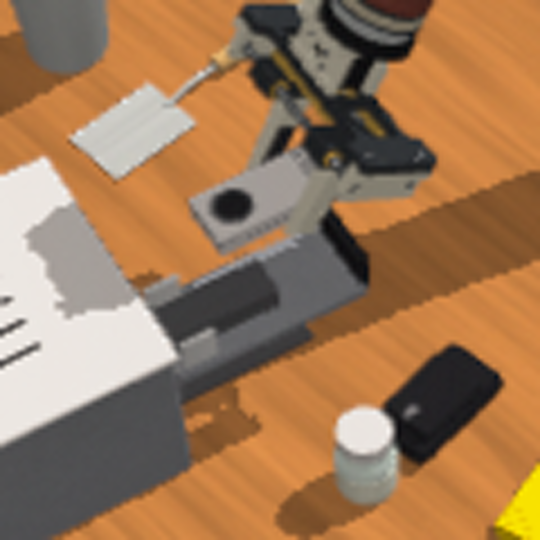

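```bash
python3 - <<'E'
from h import *
goto(CR,(-24,0,66),30,0)
E
```

```text
shift [0.0095, -0.0112, 0.0913] turn [0.19, 0.01, 0.29] target [ 573.9 -185.    49.5] t 8.65 F [ 0.2  0.6 -1.5] w 49.9
```

Call:
{"name": "play_rows", "arguments": {"plan": [[[0.001,-0.002,0.013,0.1,0,0.1],[0.003,-0.004,0.03,0.2,0,0.2],[0.005,-0.006,0.05,0.2,0,0.3],[0.007,-0.009,0.07,0.2,0,0.3],[0.009,-0.011,0.085,0.2,0,0.3],[0.0095,-0.0112,0.0913,0.2,0,0.3],[0.0095,-0.0112,0.0913,0.2,0,0.3],[0.0095,-0.0112,0.0913,0.2,0,0.3]]]}}

```text
t: 9.45
tool_pos: [574.4, -186.0, 50.1]
orientation: [-3.141, 0.525, 2.913]
force: [0.2, -0.9, -1.1]
gripper_width: 50.2
```

```bash
python3 - <<'E'
from h import *
from rig import r
import cv2
for n,(x0,y0,x1,y1) in (("top",(290,130,390,235)),("scene",(180,140,300,260))):
    s=r.snapshot(n); cv2.imwrite(f"pics/{n}6f.png",s["image"]); cv2.imwrite(f"pics/{n}6.png",cv2.resize(s["image"][y0:y1,x0:x1],None,fx=5,fy=5,interpolation=cv2.INTER_CUBIC))
goto(CR,(-24,0,66),30,0)
E
```

```text
shift [0.0012, 0.001, 0.0004] turn [-0.08, 0.11, -0.06] target [ 573.9 -185.    49.5] t 9.55 F [ 0.1  0.1 -0.5] w 49.7
```

View pics/top6.png

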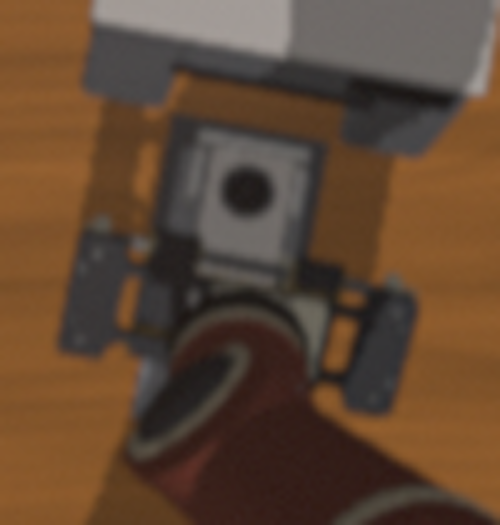

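View pics/scene6.png

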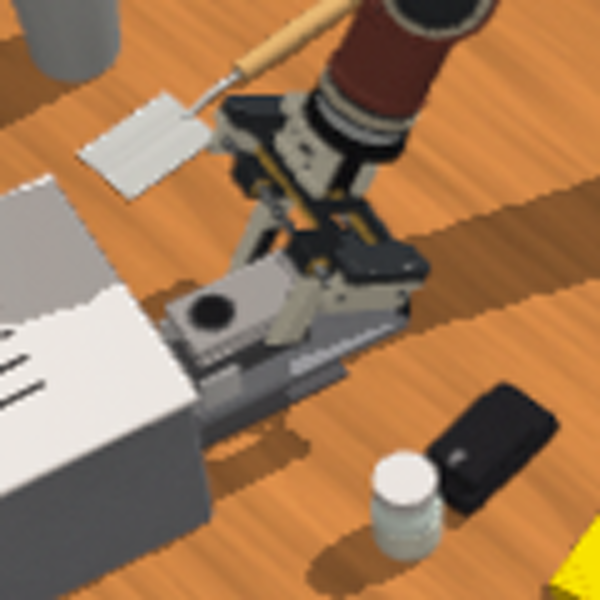

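```bash
python3 - <<'E'
from h import *
np.set_printoptions(suppress=True,precision=1)
o,a=CR; R=Rot.from_euler('z',a).as_matrix()
f=lambda n,p,of,z:((ray(n,(np.array(p)+.5)/5+np.array(of)-.5,z)-o)@R)
print(f("top",(246,190),(290,130),76),f("scene",(212,313),(180,140),76))
# stop/edges top: cassette far edge corners & stop inner guesses
print("cass far",f("top",[(198,128),(316,150)],(290,130),76))
# carriage outer side edges
print("carr outer",f("top",[(172,120),(325,145)],(290,130),30))
E
```

```text
[[23.   0.7 76. ]] [[21.5 -1.3 76. ]]
cass far [[ 54.6  35.4  76. ]
 [ 55.2 -35.5  76. ]]
carr outer [[ 70.4  49.5  30. ]
 [ 73.4 -45.6  30. ]]
```

Window found at cradle (22, 0) at hover, so the cassette's centre is at about x −8, centred between the guides. Lowering now.

Call:
{"name": "play_rows", "arguments": {"plan": [[[0.0015,0.0005,0.0026,0,0,0],[0.003,0.0005,0.0052,0,0,0],[0.0045,0.0005,0.0078,0,0,0],[0.006,0.0005,0.0104,0,0,0],[0.007,0.0005,0.0121,0,0,0],[0.007,0.0005,0.0121,0,0,0],[0.007,0.0005,0.0121,0,0,0]]]}}

```text
t: 10.25
tool_pos: [574.4, -186.2, 35.5]
orientation: [-3.141, 0.524, 2.912]
force: [-0.4, 0.1, -1.0]
gripper_width: 49.4
```

Call:
{"name": "play_rows", "arguments": {"plan": [[[0.0005,0,0.0009,0,0,0],[0.001,0,0.0017,0,0,0],[0.001,0,0.0017,0,0,0],[0.001,0,0.0017,0,0,0]]]}}

```text
t: 10.65
tool_pos: [574.4, -186.1, 33.6]
orientation: [-3.141, 0.524, 2.912]
force: [-0.1, 0.3, -1.4]
gripper_width: 49.6
```

```bash
python3 - <<'E'
from h import *
goto(CR,(-24,0,50),30,0)
E
```

```text
shift [0.0007, 0.001, -0.0003] turn [-0.09, 0.05, -0.11] target [ 573.9 -185.    33.5] t 10.65 F [-0.1  0.3 -1.4] w 49.6
```

Call:
{"name": "play_rows", "arguments": {"plan": [[[0.0005,0.0005,0.0008,0,0,0],[0.0005,0.0005,0.0008,0,0,0],[0.0005,0.0005,0.0008,0,0,0]]]}}

```text
t: 10.95
tool_pos: [574.8, -186.0, 33.1]
orientation: [-3.141, 0.526, 2.912]
force: [-0.1, -0.8, 1.2]
gripper_width: 49.6
```

Call:
{"name": "play_rows", "arguments": {"plan": [[[-0.0017,0,0.001,0,0,0],[-0.0035,0,0.002,0,0,0],[-0.0043,0,0.0025,0,0,0],[-0.0043,0,0.0025,0,0,0]]]}}

```text
t: 11.35
tool_pos: [579.9, -187.1, 33.0]
orientation: [-3.141, 0.526, 2.912]
force: [-1.7, 0.0, 2.9]
gripper_width: 49.6
```

Call:
{"name": "play_rows", "arguments": {"plan": [[[-0.0013,0,0.0007,0,0,0],[-0.0026,0,0.0015,0,0,0],[-0.0026,0,0.0015,0,0,0]]]}}

```text
t: 11.65
tool_pos: [582.8, -187.9, 33.0]
orientation: [-3.141, 0.526, 2.912]
force: [-1.6, -1.0, 4.3]
gripper_width: 50.0
```

Call:
{"name": "play_rows", "arguments": {"plan": [[[-0.0017,0,0.001,0,0,0],[-0.0035,0,0.002,0,0,0],[-0.0035,0,0.002,0,0,0]]]}}

```text
t: 11.95
tool_pos: [586.7, -188.8, 33.0]
orientation: [-3.141, 0.526, 2.912]
force: [-1.2, -0.8, 4.4]
gripper_width: 49.9
```

```bash
python3 - <<'E'
from h import *
from rig import r
import cv2
for n,(x0,y0,x1,y1) in (("top",(290,130,390,235)),("scene",(180,140,300,260))):
    s=r.snapshot(n); cv2.imwrite(f"pics/{n}7.png",cv2.resize(s["image"][y0:y1,x0:x1],None,fx=5,fy=5,interpolation=cv2.INTER_CUBIC))
goto(CR,(-15,0,50),30,0)
E
```

```text
shift [0.0035, 0.0007, -0.0026] turn [-0.12, 0.13, -0.11] target [ 582.6 -187.1   33.5] t 12.05 F [-0.3 -1.6  5.4] w 49.7
```

View pics/top7.png

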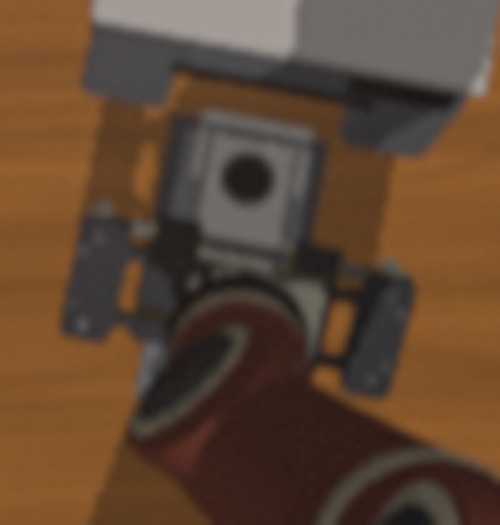

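View pics/scene7.png

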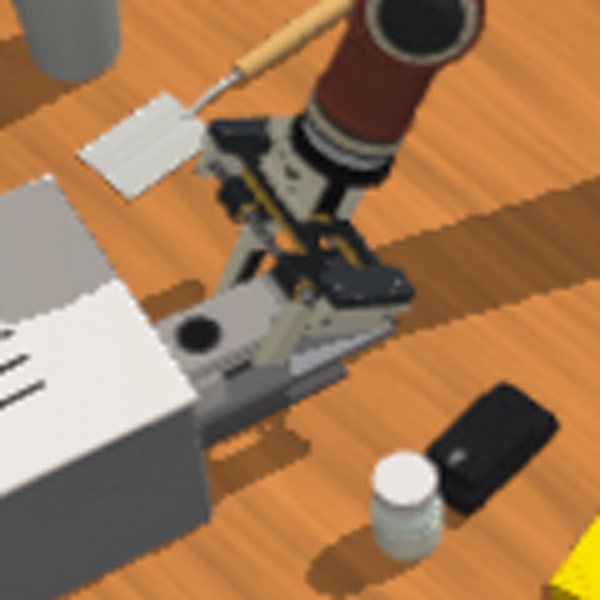

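Call:
{"name": "play_rows", "arguments": {"plan": [[[-0.0017,0,0.001,0,0,0],[-0.0035,0,0.002,0,0,0],[-0.0052,0,0.003,0,0,0],[-0.0052,0,0.003,0,0,0]]]}}

```text
t: 12.45
tool_pos: [592.4, -190.1, 33.0]
orientation: [-3.141, 0.526, 2.912]
force: [-1.1, -1.1, 5.3]
gripper_width: 49.8
```

```bash
python3 - <<'E'
from h import *
from rig import r
import cv2
for n,(x0,y0,x1,y1) in (("top",(290,130,390,235)),("scene",(180,140,300,260))):
    s=r.snapshot(n); cv2.imwrite(f"pics/{n}8.png",cv2.resize(s["image"][y0:y1,x0:x1],None,fx=5,fy=5,interpolation=cv2.INTER_CUBIC))
goto(CR,(-15,0,50),30,0)
a=cv2.imread("pics/top0.png")[130:235,290:390]
b=[cv2.resize(a,None,fx=5,fy=5,interpolation=cv2.INTER_CUBIC)[60:240,140:340]]+[cv2.imread(f"pics/top{i}.png")[60:240,140:340] for i in(7,8)]
cv2.imwrite("pics/cmp.png",np.hstack(b))
E
```

```text
shift [0.0086, 0.0007, -0.0056] turn [-0.12, 0.11, -0.12] target [ 582.6 -187.1   33.5] t 12.55 F [-0.6 -1.   4.3] w 49.9
```

View pics/cmp.png

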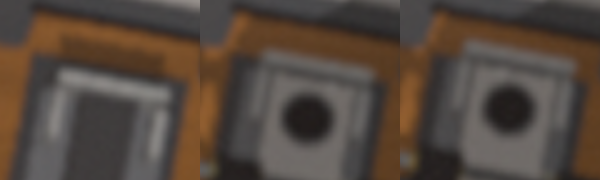

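View pics/scene8.png

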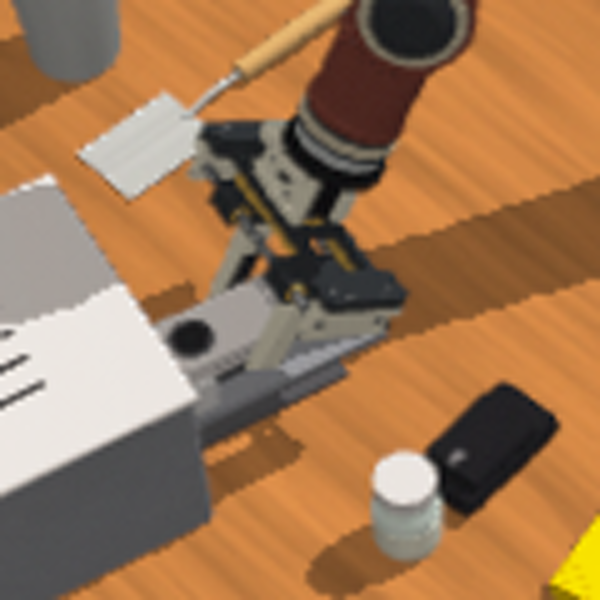

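The stop (light bar) moved with the cassette between the frames, from crop rows 50 to 42. The window sits about 25 mm from it, so the cassette is against the stop and between the guides. Releasing and backing out along the tool axis.

Call:
{"name": "play_rows", "arguments": {"plan": [[[0,0,0,0,0,0],[0,0,0,0,0,0],[0,0,0,0,0,0],[0,0,0,0,0,0],[0,0,0,0,0,0],[0,0,0,0,0,0]]], "gripper": 0.75}}

```text
t: 13.15
tool_pos: [591.9, -189.7, 32.6]
orientation: [-3.141, 0.524, 2.912]
force: [-0.5, -0.1, 0.6]
gripper_width: 69.7
```

Call:
{"name": "play_rows", "arguments": {"plan": [[[0,0,-0.005,0,0,0],[0,0,-0.015,0,0,0],[0,0,-0.035,0,0,0],[0,0,-0.065,0,0,0],[0,0,-0.1,0,0,0],[0,0,-0.12,0,0,0],[0,0,-0.12,0,0,0],[0,0,-0.12,0,0,0]]]}}

```text
t: 13.95
tool_pos: [533.6, -176.1, 137.3]
orientation: [-3.141, 0.526, 2.913]
force: [0.8, 0.3, -0.1]
gripper_width: 69.7
```

```bash
python3 - <<'E'
from h import *
from rig import r
import cv2
for n,(x0,y0,x1,y1) in (("top",(290,130,390,235)),("scene",(180,140,300,260))):
    s=r.snapshot(n); cv2.imwrite(f"pics/{n}9.png",cv2.resize(s["image"][y0:y1,x0:x1],None,fx=5,fy=5,interpolation=cv2.INTER_CUBIC))
goto(CR,(-15,0,50),30,0)
E
```

```text
shift [0.0076, 0.0004, 0.1138] turn [-0.07, 0.0, -0.11] target [ 582.6 -187.1   33.5] t 14.05 F [ 0.5 -0.4 -0.5] w 69.8
```

View pics/top9.png

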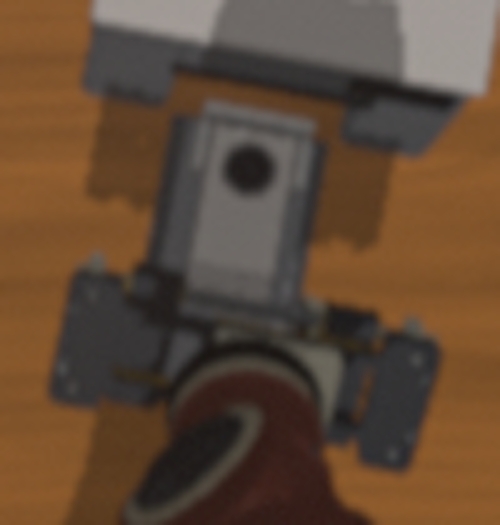

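View pics/scene9.png

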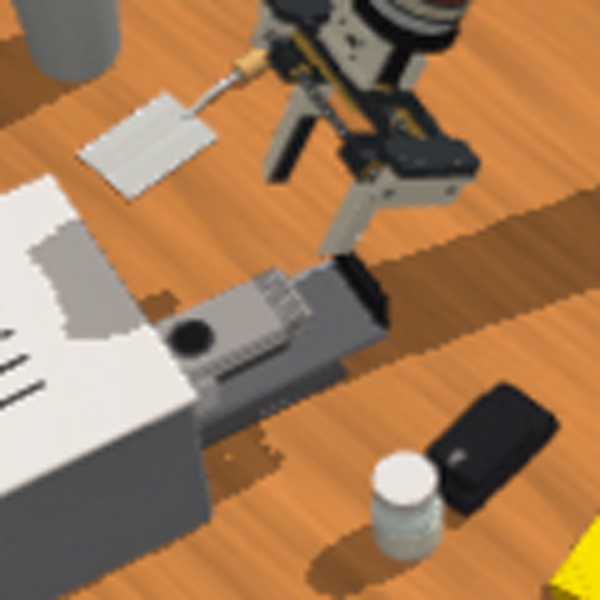

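The cassette is released and flat, with its window at top crop (247,168), the guides on both sides and the stop at (258,112). Next I'll close the fingers and go in front of the push plate.

```bash
python3 - <<'E'
from h import *
goto(CR,(-160,0,150),30)
goto(CR,(-160,0,44),30)
E
```

```text
shift [0.0832, 0.0, -0.0453] turn [-0.07, 0.0, -0.11] target [ 441.4 -154.4  133.5] t 14.05 F [ 0.5 -0.4 -0.5] w 69.8
shift [0.1362, 0.0, 0.0465] turn [-0.07, 0.0, -0.11] target [ 441.4 -154.4   27.5] t 14.05 F [ 0.5 -0.4 -0.5] w 69.8
```

Call:
{"name": "play_rows", "arguments": {"plan": [[[0.025,0,-0.014,0,0,0],[0.055,0,-0.03,0,0,0],[0.083,0,-0.045,0,0,0],[0.083,0,-0.045,0,0,0],[0.083,0,-0.045,0,0,0]]], "gripper": 0.0, "squeeze": 10}}

```text
t: 14.55
tool_pos: [460.5, -157.6, 134.5]
orientation: [3.138, 0.531, 2.909]
force: [0.9, 0.9, -0.9]
gripper_width: 34.3
```

Call:
{"name": "play_rows", "arguments": {"plan": [[[0.015,0,0.026,0,0,0],[0.03,0,0.052,0,0,0],[0.045,0,0.078,0,0,0],[0.053,0,0.0918,0,0,0],[0.053,0,0.0918,0,0,0],[0.053,0,0.0918,0,0,0]]]}}

```text
t: 15.15
tool_pos: [481.7, -164.6, 31.3]
orientation: [3.132, 0.513, 2.908]
force: [-1.5, 0.4, -1.8]
gripper_width: 0.7
```

```bash
python3 - <<'E'
from h import *
from rig import r
import cv2
for n,(x0,y0,x1,y1) in (("top",(290,130,390,235)),("scene",(180,140,300,260))):
    s=r.snapshot(n); cv2.imwrite(f"pics/{n}10.png",cv2.resize(s["image"][y0:y1,x0:x1],None,fx=5,fy=5,interpolation=cv2.INTER_CUBIC))
goto(CR,(-160,0,44),30)
goto(CR,(5,0,44),30)
E
```

```text
shift [0.039, 0.0012, -0.0159] turn [0.21, -0.47, -0.18] target [ 441.4 -154.4   27.5] t 15.25 F [-1.4  1.  -2. ] w 0.6
shift [-0.1046, 0.0013, 0.0654] turn [0.21, -0.47, -0.18] target [ 602.1 -191.6   27.5] t 15.25 F [-1.4  1.  -2. ] w 0.6
```

View pics/scene10.png

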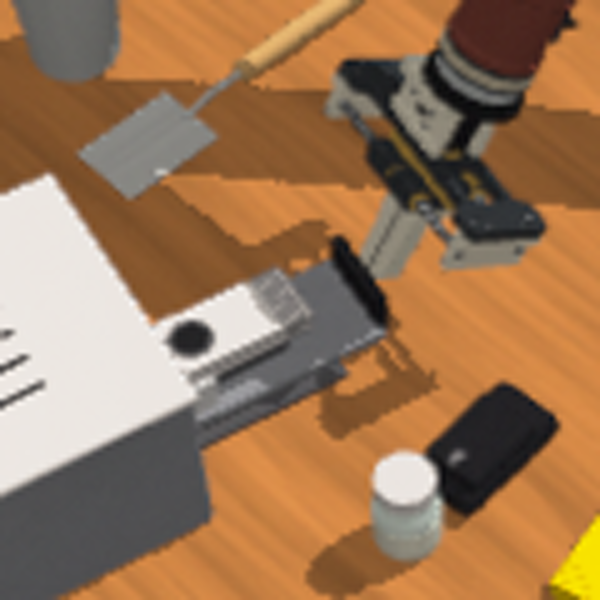

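View pics/top10.png

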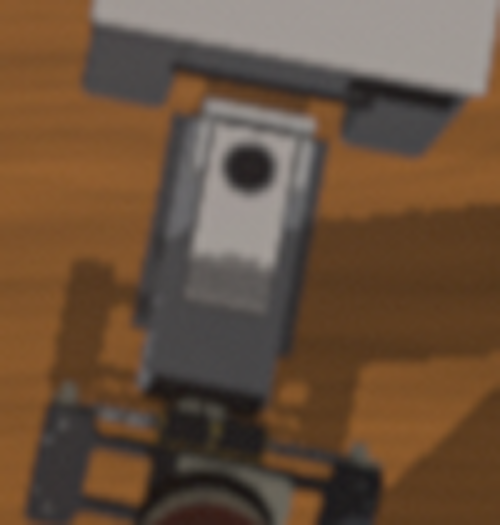

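```bash
python3 - <<'E'
from h import *
s,p,M=state(); print(s["joint_positions"].round(3),p)
E
```

```text
[ 1.07   1.141 -1.344  2.421  2.008  1.131 -0.184] [ 481.78721011 -165.06890113   32.92425286]
```

The top view shows the fingers centred on the push plate at crop (210,410), with the cassette unmoved. The arm sits at its joint 3 and 4 ranges here, so I'm moving forward now.

Call:
{"name": "play_rows", "arguments": {"plan": [[[-0.0043,0,0.0025,0,0,0],[-0.0087,0,0.005,0,0,0],[-0.013,0,0.0075,0,0,0],[-0.0173,0,0.01,0,0,0]]]}}

```text
t: 15.65
tool_pos: [502.7, -170.0, 32.7]
orientation: [3.136, 0.518, 2.911]
force: [-2.3, 1.3, 2.0]
gripper_width: 0.8
```

```bash
python3 - <<'E'
from h import *
s,p,M=state(); print(s["joint_positions"].round(3),p)
goto(CR,(5,0,45),30)
E
```

```text
[ 1.064  1.145 -1.335  2.366  1.996  1.109 -0.137] [ 502.74993055 -169.99834955   32.72644426]
shift [-0.0863, 0.0015, 0.0539] turn [0.2, -0.35, -0.2] target [ 602.1 -191.6   28.5] t 15.65 F [-2.3  1.3  2. ] w 0.8
```

Call:
{"name": "play_rows", "arguments": {"plan": [[[-0.006,0,0.0034,0,0,0],[-0.012,0,0.0068,0,0,0],[-0.018,0.0003,0.0103,0,0,0],[-0.024,0.0005,0.0137,0,0,0],[-0.03,0.0005,0.0171,0,0,0],[-0.036,0.0005,0.0205,0,0,0],[-0.042,0.0005,0.024,0,0,0],[-0.048,0.0005,0.0274,0,0,0]]]}}

```text
t: 16.45
tool_pos: [556.1, -182.3, 31.3]
orientation: [3.136, 0.515, 2.91]
force: [-2.6, 0.0, 2.7]
gripper_width: 0.6
```

```bash
python3 - <<'E'
from h import *
from rig import r
import cv2
for n,(x0,y0,x1,y1) in (("top",(290,130,390,235)),("scene",(180,140,300,260))):
    s=r.snapshot(n); cv2.imwrite(f"pics/{n}11.png",cv2.resize(s["image"][y0:y1,x0:x1],None,fx=5,fy=5,interpolation=cv2.INTER_CUBIC))
goto(CR,(5,0,48),30)
E
```

```text
shift [-0.0401, 0.0015, 0.0228] turn [0.18, -0.42, -0.32] target [ 602.1 -191.6   31.5] t 16.55 F [-0.3 -0.6 -0.3] w 0.6
```

View pics/scene11.png

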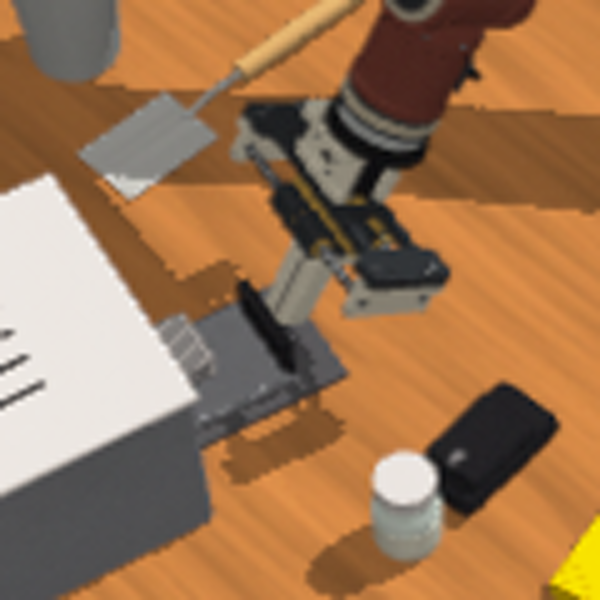

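Call:
{"name": "play_rows", "arguments": {"plan": [[[-0.005,0.0003,0.0028,0,0,0],[-0.01,0.0006,0.0057,0,0,0],[-0.015,0.001,0.0085,0,0,0],[-0.02,0.001,0.0114,0,0,0],[-0.025,0.001,0.0142,0,0,0],[-0.029,0.001,0.0165,0,0,0],[-0.033,0.001,0.0188,0,0,0]]]}}

```text
t: 17.25
tool_pos: [592.9, -190.0, 31.1]
orientation: [3.136, 0.515, 2.909]
force: [-2.5, -1.7, 0.2]
gripper_width: 0.5
```

Call:
{"name": "play_rows", "arguments": {"plan": [[[-0.002,0,0.0011,0,0,0],[-0.004,0,0.0023,0,0,0],[-0.006,0,0.0034,0,0,0],[-0.006,0,0.0034,0,0,0]]]}}

```text
t: 17.65
tool_pos: [599.9, -190.9, 31.4]
orientation: [3.134, 0.516, 2.91]
force: [-1.7, -0.9, 0.0]
gripper_width: 0.5
```

Call:
{"name": "play_rows", "arguments": {"plan": [[[-0.001,0,0.0006,0,0,0],[-0.002,0,0.0011,0,0,0],[-0.003,0,0.0017,0,0,0]]]}}

```text
t: 17.95
tool_pos: [602.9, -191.5, 31.3]
orientation: [3.135, 0.515, 2.91]
force: [-2.8, 0.4, 0.6]
gripper_width: -0.0
```

Call:
{"name": "play_rows", "arguments": {"plan": [[[-0.001,0,0.0006,0,0,0],[-0.002,0,0.0011,0,0,0],[-0.003,0,0.0017,0,0,0]]]}}

```text
t: 18.25
tool_pos: [603.4, -191.6, 31.0]
orientation: [3.136, 0.511, 2.912]
force: [-14.5, 0.2, 10.1]
gripper_width: 0.4
```

Call:
{"name": "play_rows", "arguments": {"plan": [[[-0.001,0,0.0006,0,0,0],[-0.002,0,0.0011,0,0,0],[-0.003,0,0.0017,0,0,0]]]}}

```text
t: 18.55
tool_pos: [603.7, -191.6, 30.8]
orientation: [3.138, 0.506, 2.914]
force: [-25.7, 0.5, 18.4]
gripper_width: 0.5
```

Hard stop reached at the predicted place, so the carriage is home. Backing off straight, then lifting away.

Call:
{"name": "play_rows", "arguments": {"plan": [[[0.003,0,-0.0017,0,0,0],[0.006,0,-0.0034,0,0,0],[0.012,0,-0.007,0,0,0],[0.024,0,-0.014,0,0,0],[0.035,0,-0.02,0,0,0],[0.03,0,-0.045,0,0,0],[0.02,0,-0.08,0,0,0],[0.01,0,-0.115,0,0,0]]]}}

```text
t: 19.35
tool_pos: [546.2, -178.1, 127.4]
orientation: [3.132, 0.516, 2.91]
force: [-0.1, -0.5, -0.4]
gripper_width: 0.5
```

Call:
{"name": "play_rows", "arguments": {"plan": [[[0,0.03,-0.03,0,0,0],[0,0.07,-0.05,0,0,0],[0,0.11,-0.06,0,0,0],[0,0.13,-0.06,0,0,0],[0,0.13,-0.06,0,0,0],[0,0.13,-0.06,0,0,0]]]}}

```text
t: 19.95
tool_pos: [546.6, -45.9, 179.5]
orientation: [3.136, 0.516, 2.911]
force: [-0.4, -1.1, 0.5]
gripper_width: 0.5
```

```bash
python3 - <<'E'
from h import *
from rig import r
import cv2
for n in ("top","scene"):
    s=r.snapshot(n); cv2.imwrite(f"pics/{n}12.png",s["image"])
s,p,M=state(); print(s["t"],p,s["force"],s["joint_positions"].round(2))
t=cv2.imread("pics/top12.png"); u=cv2.imread("pics/scene12.png")
R=lambda c:cv2.resize(c,(390,390),interpolation=cv2.INTER_CUBIC)
cv2.imwrite("pics/fin.png",np.hstack([R(t[120:220,290:390]),R(u[150:250,190:290])]))
E
```

```text
20.05 [546.13269853 -47.5121275  178.74498222] [-0.23111826 -0.68266634 -0.03910697] [ 0.82  0.69 -1.31  2.2   1.51  0.88 -0.09]
```

View pics/top12.png

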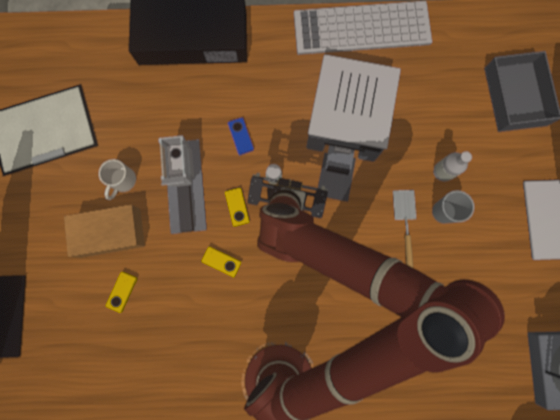

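View pics/scene12.png

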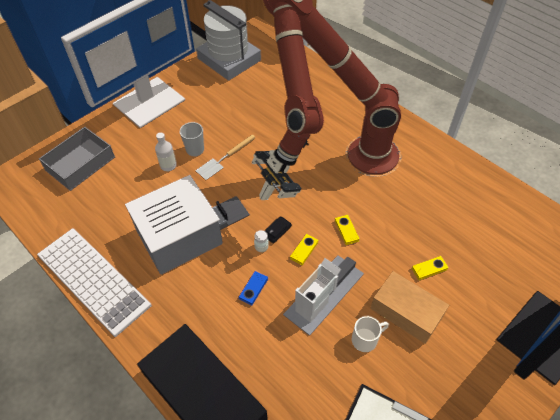

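View pics/fin.png

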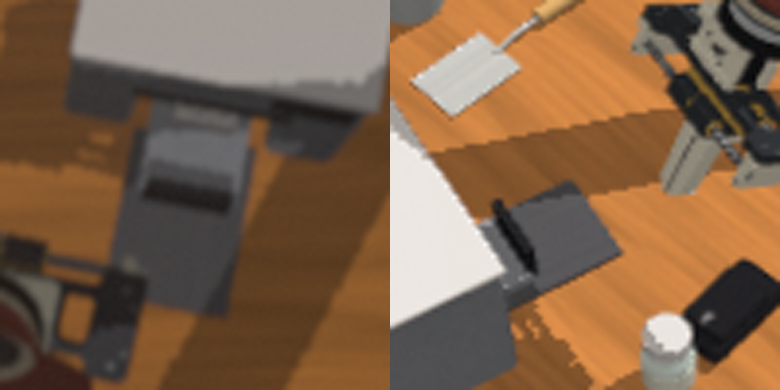

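```bash
python3 - <<'E'
from h import *
np.set_printoptions(suppress=True,precision=1)
o,a=CR; R=Rot.from_euler('z',a).as_matrix()
f=lambda p,z:((ray("top",(np.array(p)+.5)/3.9+np.array([290,120])-.5,z)-o)@R)-[141.7,0,0]
print("cass end (expect x -55)",f([(178,122),(238,130)],60)); print("plate top (expect ~-120..-115)",f([(147,180),(230,195)],50))
E
```

```text
cass end (expect x -55) [[-65.5  19.1  60. ]
 [-62.6 -27.4  60. ]]
plate top (expect ~-120..-115) [[-112.8   33.5   50. ]
 [-111.8  -31.5   50. ]]
```

```bash
python3 - <<'E'
import cv2,numpy as np
t=cv2.imread("pics/top12.png")[135:180,320:365]; cv2.imwrite("pics/z1.png",cv2.resize(t,None,fx=12,fy=12,interpolation=cv2.INTER_CUBIC))
E
```

```text
(no output)
```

View pics/z1.png

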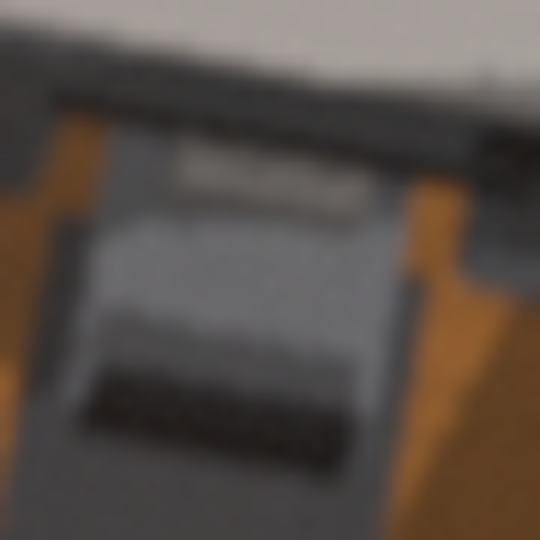

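```bash
python3 - <<'E'
from h import *
np.set_printoptions(suppress=True,precision=1)
o,a=CR; R=Rot.from_euler('z',a).as_matrix()
f=lambda p,z,k,of:((ray("top",(np.array(p)+.5)/k+np.array(of)-.5,z)-o)@R)
A=lambda p,z:f(p,z,12,(320,135))-[141.7,0,0]
print("now end top",A([(178,186),(368,208)],60),"\nbottom",A([(180,205),(365,230)],40),"\nplate bottom front",A([(85,430),(340,470)],10),"\nplate top back",A([(100,372),(355,405)],50))
B=lambda p,z:f(p,z,5,(290,130))
print("before: end",B([(185,297),(268,310)],60),B([(185,297),(268,310)],40)); print("plate top back",B([(152,375),(270,395)],50))
E
```

```text
now end top [[-63.4  22.2  60. ]
 [-59.5 -25.5  60. ]] 
bottom [[-61.8  19.5  40. ]
 [-58.9 -27.9  40. ]] 
plate bottom front [[-116.7   30.6   10. ]
 [-114.   -36.    10. ]] 
plate top back [[-111.8   32.    50. ]
 [-107.4  -32.4   50. ]]
before: end [[-44.1  23.1  60. ]
 [-42.  -26.6  60. ]] [[-39.7  21.8  40. ]
 [-37.6 -28.7  40. ]]
plate top back [[-92.4  33.   50. ]
 [-90.2 -37.9  50. ]]
```

```bash
python3 - <<'E'
from h import *
import cv2
np.set_printoptions(suppress=True,precision=1)
o,a=CR; R=Rot.from_euler('z',a).as_matrix()
im=cv2.imread("pics/top10.png"); g=cv2.cvtColor(im,cv2.COLOR_BGR2GRAY)
# profile along cradle axis through the window, sampled every 2mm at z=60
for y in (-14,0,14):
    xs=np.arange(-60,90,2.); X=np.c_[xs,0*xs+y,0*xs+60]@R.T+o
    p=(proj("top",X)-[290,130]+.5)*5-.5
    v=cv2.remap(g,p[:,0].astype(np.float32)[None],p[:,1].astype(np.float32)[None],cv2.INTER_LINEAR)[0]
    print(y,[f"{int(x)}:{k}" for x,k in zip(xs,v)])
E
python3 - <<'E'
import cv2
im=cv2.imread("pics/top10.png")[80:340,120:350]; cv2.imwrite("pics/z2.png",cv2.resize(im,None,fx=2.3,fy=2.3,interpolation=cv2.INTER_CUBIC))
E
```

```text
-14 ['-60:71', '-58:71', '-56:72', '-54:72', '-52:71', '-50:70', '-48:71', '-46:76', '-44:85', '-42:92', '-40:95', '-38:94', '-36:92', '-34:90', '-32:89', '-30:89', '-28:91', '-26:90', '-24:90', '-22:93', '-20:99', '-18:108', '-16:115', '-14:128', '-12:139', '-10:149', '-8:156', '-6:156', '-4:157', '-2:156', '0:156', '2:156', '4:157', '6:156', '8:156', '10:155', '12:155', '14:156', '16:156', '18:156', '20:156', '22:156', '24:155', '26:151', '28:145', '30:132', '32:118', '34:104', '36:91', '38:85', '40:84', '42:84', '44:88', '46:93', '48:103', '50:115', '52:129', '54:141', '56:150', '58:155', '60:154', '62:145', '64:129', '66:110', '68:102', '70:111', '72:127', '74:138', '76:135', '78:120', '80:98', '82:82', '84:70', '86:67', '88:66']
0 ['-60:72', '-58:72', '-56:71', '-54:70', '-52:70', '-50:69', '-48:71', '-46:76', '-44:84', '-42:92', '-40:94', '-38:94', '-36:93', '-34:91', '-32:89', '-30:89', '-28:89', '-26:90', '-24:91', '-22:94', '-20:99', '-18:103', '-16:110', '-14:121', '-12:134', '-10:146', '-8:153', '-6:156', '-4:156', '-2:156', '0:156', '2:156', '4:155', '6:156', '8:156', '10
[... 417 characters left out ...]
', '-52:71', '-50:71', '-48:74', '-46:78', '-44:86', '-42:93', '-40:95', '-38:95', '-36:93', '-34:91', '-32:90', '-30:90', '-28:89', '-26:91', '-24:92', '-22:95', '-20:102', '-18:112', '-16:127', '-14:141', '-12:150', '-10:156', '-8:156', '-6:156', '-4:156', '-2:156', '0:156', '2:155', '4:155', '6:155', '8:155', '10:156', '12:156', '14:155', '16:155', '18:155', '20:156', '22:156', '24:156', '26:152', '28:146', '30:135', '32:122', '34:106', '36:92', '38:83', '40:77', '42:77', '44:80', '46:88', '48:97', '50:111', '52:126', '54:139', '56:150', '58:154', '60:154', '62:143', '64:125', '66:102', '68:94', '70:107', '72:127', '74:140', '76:137', '78:120', '80:99', '82:83', '84:73', '86:71', '88:66']
```

View pics/z2.png

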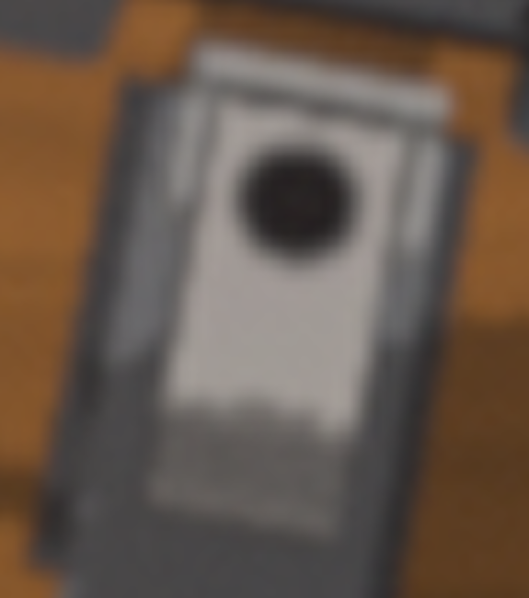

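```bash
python3 - <<'E'
from h import *
import cv2
o,a=CR; R=Rot.from_euler('z',a).as_matrix()
def prof(f,of,k,z,xs,y):
    g=cv2.cvtColor(cv2.imread(f),cv2.COLOR_BGR2GRAY)
    X=np.c_[xs,0*xs+y,0*xs+z]@R.T+o; p=(proj("top",X)-of+.5)*k-.5
    v=cv2.remap(g,p[:,0].astype(np.float32)[None],p[:,1].astype(np.float32)[None],cv2.INTER_CUBIC)[0]
    return " ".join(f"{int(x)}:{q}" for x,q in zip(xs,v))
print("top0 z52 stop",prof("pics/top0.png",[0,0],1,52,np.arange(44,72,2.),0))
print("top10 z52 stop",prof("pics/top10.png",[290,130],5,52,np.arange(54,90,2.),0))
print("top0 z40 bedfront",prof("pics/top0.png",[0,0],1,40,np.arange(-60,-30,2.),0))
print("top0 z40 bed back",prof("pics/top0.png",[0,0],1,40,np.arange(40,70,2.),0))
print("top0 plate z50",prof("pics/top0.png",[0,0],1,50,np.arange(-150,-90,3.),0))
print("top10 plate z50",prof("pics/top10.png",[290,130],5,50,np.arange(-130,-70,3.),24))
print("top12 plate z50",prof("pics/top12.png",[0,0],1,50,np.arange(0,60,3.),0))
print("top12 cass z60",prof("pics/top12.png",[0,0],1,60,np.arange(60,110,2.),0))
E
```

```text
top0 z52 stop 44:60 46:60 48:66 50:76 52:94 54:113 56:127 58:132 60:122 62:103 64:77 66:60 68:53 70:56
top10 z52 stop 54:48 56:65 58:93 60:116 62:132 64:137 66:127 68:108 70:96 72:105 74:124 76:137 78:139 80:126 82:106 84:86 86:74 88:71
top0 z40 bedfront -60:96 -58:96 -56:96 -54:94 -52:90 -50:79 -48:69 -46:59 -44:55 -42:58 -40:61 -38:62 -36:61 -34:61 -32:61
top0 z40 bed back 40:62 42:61 44:61 46:60 48:60 50:61 52:67 54:82 56:99 58:119 60:130 62:132 64:120 66:101 68:75
top0 plate z50 -150:91 -147:91 -144:89 -141:88 -138:85 -135:85 -132:87 -129:83 -126:69 -123:46 -120:31 -117:31 -114:35 -111:47 -108:60 -105:68 -102:68 -99:69 -96:71 -93:83
top10 plate z50 -130:60 -127:65 -124:59 -121:54 -118:55 -115:58 -112:57 -109:50 -106:39 -103:29 -100:26 -97:30 -94:38 -91:56 -88:68 -85:72 -82:73 -79:71 -76:71 -73:71
top12 plate z50 0:67 3:66 6:67 9:66 12:57 15:43 18:32 21:31 24:34 27:37 30:45 33:58 36:70 39:74 42:75 45:83 48:95 51:104 54:106 57:105
top12 cass z60 60:104 62:104 64:104 66:105 68:104 70:101 72:94 74:86 76:80 78:83 80:90 82:95 84:98 86:95 88:88 90:74 92:60 94:47 96:42 98:46 100:51 102:53 104:53 106:55 108:59
```

```bash
python3 -c "
from rig import r
print(r.job_done()); print(r.read_state()['t'])"
```

```text
the job is handed in; nothing more can be done
None
the job is handed in; nothing more can be done
```

The job is handed in after about 20 s of the 72 s. The placing and the push went through, but two checks came out closer to their limits than I wanted. The interface gives no verdict, so the points below are my own measurements.

**What I did**
- I gripped the bottom cassette by its ribbed end, leaning in 30° under the lip, and slid it 98 mm along the rail.
- I regripped it nearer its middle, carried it to the carriage, set it down between the guides and released it.
- I pushed the plate with closed fingers until the force rose sharply to about 26 N along x (about 32 N in all), which is the carriage's hard stop. Then I backed the arm clear.

**What the last checks showed**
- **Carriage:** it stopped at the predicted home place and the plate looks home in both views.
- **Cassette:** it was flat and centred between the guides with its window inward when I let go. After the push only its end is visible, at about the same distance from the plate.
- **Other three cassettes:** after the pull, they read one place lower and inside the magazine. The final pictures show nothing out of place.
- **Bystanders and arm:** no bystander has visibly moved, and the arm is well clear of everything.

**What disagreed**
- **Gap to the end stop:** while placing it I judged that the cassette was touching the stop. The later image profiles disagree and put it about 8 mm short, with single readings from about 6 to 11 mm. That is inside the 13 mm limit but with only a few millimetres to spare. My forward push had probably dragged the carriage along instead of sliding the cassette up to it.
- **Joint ranges:** in front of the push plate the arm ran up to its limits. Joint 3 read -1.344 against a listed -1.34, and joint 4 read 2.421 against 2.42. I moved off at once, but I can't tell whether that counts as passing the range.

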